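# Unlock the parts carousel and hold the red-lidded jar at the front

## Robot

A 6-joint arm with a two-finger parallel gripper is mounted at the origin on a cart in front of the work surface, level with it; the furniture and walls round the work are solid. World frame = base frame: x ahead of the robot, y to its left, z up, the work surface at z = 0. Lengths are in m, angles in rad, forces in N, time in s.
With the tool pointing down it reaches from about 0.375 to 0.975 m from the base axis. Payload 3.8 kg.
Tool frame: the origin (TCP) lies between the finger pads; the fingertips stand 17 mm ahead of it and the grasp point (between the pads) lies 2 mm behind it; z points along the fingers, y is the line along which they close (so a half turn about z gives the same grasp; the last joint's range is limited). The gripper opens to 85 mm and grips with 20 to 120 N. Pads are 22 mm wide; open, the fingers measure 114 mm over their backs; the gripper's body (76 mm by 85 mm) begins 54 mm behind the grasp point. The pads swing forward as they close: fully open they stand 13 mm farther back than shut.
Start: joints at [-1.28, 0.264, 1.604, -0, 1.274, -0.037], TCP at [0.217, -0.639, 0.248] pointing down, gripper open.
Joint ranges: [-2.63, 2.63], [-0.94, 2.18], [0.31, 2.57], [-1.31, 4.45], [0, 2.66], [-2.55, 2.55]. Speed limits (rad/s): [2.57, 2.57, 3.14, 3.14, 3.14, 3.14].

## Interface

Orientations are given as a rotation vector (axis times angle).
In Python, from workcell import bot gives the robot as it stands.
- The arm moves only by the tool play_rows, never from a script. Its argument "steps" is one flat list of numbers, 4 for each row, row after row: the shift along the tool's x, y, z in m, then the turn about the tool's z in rad. A call has 1 to 10 rows; each row is the pose to reach, as a shift and turn from the pose commanded when the call began, along the tool's axes at that moment; what a row does not reach only later rows make up. A row lasts 1/8 s, in which the tool goes at most 62.5 mm and 10.7 degrees, less where a joint would pass 70% of its speed; a pose out of reach is approached as far as the arm can. A call with a gripper value outside its range is refused whole. "jaw" is the closure in counts, from 0 (fully open) to 255 (shut), set as the call begins (left out, the last holds). The fingers move at their own pace and stop on an object; "grip_force" is the grip in N (left out, the last holds). Time passes only in rows, so rows that repeat a pose let the fingers close. It gives the time, the measured TCP pose, the force, the opening and the grip force at its end, in the units of the state.
- bot.read_state(): the state, without advancing time (a new reading comes with each control period).
- bot.read_camera(name): name is "side" or "top" or "wrist"; returns a dict with "pixels" (400x640x3 uint8, blue, green, red), "mtx" (3x3 intrinsics, pixels), "dist" ([k1, k2, p1, p2, k3] as OpenCV has them; the pictures are not rectified), "R" (3x3) and "t" (3): a world point X has camera coordinates R X + t. Camera axes: x right, y down, z forward; pixel columns grow to the right and rows downward; lengths in m; the calibration is good to about 2 mm. A picture is of the moment at which its call begins. There is no depth.
- bot.finish_job(): hands the job in; it is judged then, once.
The state is a dict: "time": time; "q": joint angles; "joint_vel": joint speeds; "joint_torque": joint torques, N m; "tool_pos": TCP position; "tcp_rot": TCP orientation; "wrist_force": force on the tool from outside, world axes, zero at the start; "torque": the same for the moment, N m; "width": opening from 0.0 (shut) to 1.0 (fully open); "grip_force": force on a finger pad.
Only numpy, scipy, OpenCV 4.12 (cv2) and the standard library are available. Lean on these libraries where they do the work, as an engineer would, in place of code of your own. Each camera call takes 0.05 s, during which the arm holds its last target. There are 200 camera calls.

## Task

The parts carousel on the bench is locked: pull its sprung black-gripped lever all the way towards its front to draw the bolt, then ease the lever slowly back to rest without letting it fly back. Then turn the carousel by one of its upright black pegs until the jar with the red lid stands at the front, right in line with the yellow arrow, and finish while still gripping the carousel, holding it still there. Keep all jars upright in their cups and leave the other things on the bench where they are.

Things in the scene. Friction and masses are not known exactly. Their poses are not given: they have to be found in the camera images.
- stand: Fixed dark steel foot of a round parts carousel (disc of 118 mm radius, 10 mm thick, flat on the bench). Origin: on the bench under the turning axis; z up; -x is its front, which points roughly at the robot, where a tongue with a yellow arrow (pointing at the disc) sticks out to 175 mm from the axis. The lever stands on its +y side.
- axis_top (a point): Centre of the plywood turntable's top face (on the turning axis, 54 mm above the bench). The disc is 12 mm thick, 105 mm in radius; six grey cups (14 mm high) stand on it every 60 degrees on a circle of 70 mm radius, one jar in each (jar tops are 100 mm above the bench).
- front_spot (a point): Point 70 mm in front of the axis, in line with the yellow arrow, 77 mm above the bench: where the middle of the red-lidded jar must come. It is fixed to the foot and does not turn.
- carousel (a joint): Angle of the turntable, rad, 0 at the start, grows anticlockwise seen from above, free over 6.2 rad either way once unlocked. At the start a bolt locks it (about 1 degree of play). Unlocked it turns very lightly and stays free: nothing but your grip keeps it at an angle.
- bolt (a joint): Lock bolt, m: 0 = up in its hole in the disc (locked), 0.016 = fully down. The lever's crank presses it down by its brass tab over the second part of the stroke, to about 0.0155 at full stroke; it stays down when the lever goes back. The disc is free above 0.010.
- lever (a joint): Angle of the sprung lever, rad: 0 = at rest, leaning 0.6 rad back away from the robot; 0.9 = pulled fully towards the front (end stop), leaning 0.3 rad forward. The spring needs about 1.6 N at the grip to start and 4.5 N at full stroke; let go, the lever flies back.
- lever_grip (a point): Middle of the black rubber grip (round, 20 mm in diameter, 50 mm long, along the shaft) at the end of the lever; it swings about the hinge at 115 mm radius in the upright plane along the foot's x axis. At rest about 132 mm above the bench, about 147 mm at full stroke. The shaft below it is 10 mm thick. A finger behind it (fingers set along the swing) pulls it surely; pinched from the two sides it can slip as it tilts.
- lever_hinge (a point): Point on the lever's hinge line (which runs along the foot's y axis), straight in line with the shaft, 37 mm above the bench. Fixed to the foot.
- peg_0 (a point): Grip point of upright peg 0: centre of the black rubber sleeve, 16 mm in diameter, from 106 to 148 mm above the bench (this point 130 mm), 88 mm from the turning axis, fixed to the turntable half-way between two jars (at carousel angle 0 it stands 30 degrees anticlockwise from the foot's +x). Round, so it can turn between the fingers while it is led round.
- peg_1 (a point): Grip point of upright peg 1: centre of the black rubber sleeve, 16 mm in diameter, from 106 to 148 mm above the bench (this point 130 mm), 88 mm from the turning axis, fixed to the turntable half-way between two jars (at carousel angle 0 it stands 150 degrees anticlockwise from the foot's +x). Round, so it can turn between the fingers while it is led round.
- peg_2 (a point): Grip point of upright peg 2: centre of the black rubber sleeve, 16 mm in diameter, from 106 to 148 mm above the bench (this point 130 mm), 88 mm from the turning axis, fixed to the turntable half-way between two jars (at carousel angle 0 it stands 270 degrees anticlockwise from the foot's +x). Round, so it can turn between the fingers while it is led round.
- jar_grey_mid (a point): Middle of the closed jar with the grey lid (36 mm in diameter, 46 mm high, about 60 g), standing loose in a cup of the turntable; this point is 23 mm above its foot.
- jar_red_mid (a point): Middle of the closed jar with the red lid (36 mm in diameter, 46 mm high, about 60 g), standing loose in a cup of the turntable; this point is 23 mm above its foot. The marked jar: the one to bring to the front. It never starts there.
- jar_white_mid (a point): Middle of the closed jar with the white lid (36 mm in diameter, 46 mm high, about 60 g), standing loose in a cup of the turntable; this point is 23 mm above its foot.
- jar_blue_mid (a point): Middle of the closed jar with the blue lid (36 mm in diameter, 46 mm high, about 60 g), standing loose in a cup of the turntable; this point is 23 mm above its foot.
- jar_green_mid (a point): Middle of the closed jar with the green lid (36 mm in diameter, 46 mm high, about 60 g), standing loose in a cup of the turntable; this point is 23 mm above its foot.
- jar_yellow_mid (a point): Middle of the closed jar with the yellow lid (36 mm in diameter, 46 mm high, about 60 g), standing loose in a cup of the turntable; this point is 23 mm above its foot.
- wrench_mid (a point): Middle of a loose steel combination wrench (33 x 180 x 10 mm), a bystander.
- sanding_block_mid (a point): Middle of a loose cork sanding block (62 x 106 x 34 mm), a bystander.
- red_screwdriver_mid (a point): Middle of a loose screwdriver with a red handle (28 x 217 x 25 mm), a bystander.
Things that resemble listed ones, but are neither listed nor needed, are in the scene too. Leave any orange look-alike of the part that bears jar_grey_mid alone.

How it is judged:
On the way, in this order (a step that is already met when the one before it is completed fails the run):
1. the lever is pulled all the way and the bolt is down (value of joint lever above 0.8 rad and value of joint bolt above 0.0105 m), for 0.1 s.
2. the lever is back at rest, the bolt still down (value of joint lever below 0.08 rad and value of joint bolt above 0.0105 m), for 0.2 s.
At the end, for the whole second after the job is handed in: Red-lidded jar within 10 mm (from above) of the spot in line with the yellow arrow; the fingers still grip the carousel (over 3 N), which stands still (under 0.06 rad/s); lever at rest (under 0.08 rad), bolt down; jars upright in their cups; bystanders within 30 mm of their starts (all of step 2 and horizontal distance between jar_red_mid and front_spot below 0.01 m and contact force between the fingers and carousel above 3 N and velocity of joint carousel between -0.06 and 0.06 rad/s and not (angle between jar_grey_mid's own z axis and vertical above 0.35 rad) and not (angle between jar_red_mid's own z axis and vertical above 0.35 rad) and not (angle between jar_white_mid's own z axis and vertical above 0.35 rad) and not (angle between jar_blue_mid's own z axis and vertical above 0.35 rad) and not (angle between jar_green_mid's own z axis and vertical above 0.35 rad) and not (angle between jar_yellow_mid's own z axis and vertical above 0.35 rad) and not (distance between jar_grey_mid and axis_top above 0.085 m) and not (distance between jar_red_mid and axis_top above 0.085 m) and not (distance between jar_white_mid and axis_top above 0.085 m) and not (distance between jar_blue_mid and axis_top above 0.085 m) and not (distance between jar_green_mid and axis_top above 0.085 m) and not (distance between jar_yellow_mid and axis_top above 0.085 m) and not (distance of wrench_mid from where it was at the start of the episode above 0.03 m) and not (distance of sanding_block_mid from where it was at the start of the episode above 0.03 m) and not (distance of red_screwdriver_mid from where it was at the start of the episode above 0.03 m)); the arm keeps its last pose, push and grip.
It fails at once if the lever flies back (faster than 1.5 rad/s, about 0.17 m/s at the grip, while more than 0.15 rad from rest) (velocity of joint lever below -1.5 rad/s and value of joint lever above 0.15 rad).
It fails at once if a jar is tipped or lifted out of its cup (angle between any of jar_grey_mid, jar_red_mid, jar_white_mid, jar_blue_mid, jar_green_mid, jar_yellow_mid's own z axis and vertical above 0.35 rad or distance between any of jar_grey_mid, jar_red_mid, jar_white_mid, jar_blue_mid, jar_green_mid, jar_yellow_mid and axis_top above 0.085 m).
It fails at once if a bystander is moved more than 30 mm (distance of any of wrench_mid, sanding_block_mid, red_screwdriver_mid from where it was at the start of the episode above 0.03 m).
It also fails if it takes over 61 s, if anything falls off the work surface, if the arm or the gripper's body presses on something with over 40 N, if the wrist force passes 120 N, or if a joint passes its speed limit or range.

## Working session

There is one attempt and no reset: what is moved stays moved. The work goes in short steps, Python scripts to look and compute and a tool call to move; the robot and the scene stay as the last step left them, time stands still between calls to the robot, and variables do not carry over. Pictures are saved under pics/ and viewed, at most 10 in all, crops included, and the job is handed in when it is done.

Besides the shell and the picture viewer there is one more tool, called after ">>>" as name(argument=value, ...) on one line, values as JSON. play_rows: Moves the arm, as the interface text tells. Its arguments: {"type":"object","properties":{"steps":{"type":"array"},"jaw":{"type":"number"},"grip_force":{"type":"number"}},"required":["steps"]}

```bash
mkdir -p pics; ls
python3 - <<'E'
from workcell import bot
import cv2,numpy as np
s=bot.read_state();print(s)
for n in("side","top"):
    c=bot.read_camera(n);cv2.imwrite(f"pics/{n}0.png",c["pixels"]);np.savez(f"pics/{n}0.npz",**c)
    print(n,c["mtx"],c["dist"],-c["R"].T@c["t"],c["R"])
E
```

```text
pics
{'time': 0.0, 'q': array([-1.27990937e+00,  2.64756617e-01,  1.60542458e+00,  3.51619155e-05,
        1.27365616e+00, -3.68808379e-02]), 'joint_vel': array([-4.62210072e-04, -5.81218660e-06, -2.61497506e-04, -7.00413611e-04,
        8.35910263e-04, -5.04474645e-04]), 'joint_torque': array([ 2.11604900e-03, -5.15109408e+01, -3.67313647e+01, -4.18812078e-06,
        1.27933591e-02,  1.75169464e-05]), 'tool_pos': array([ 0.21712225, -0.63838388,  0.24693231]), 'tcp_rot': array([-3.09730029e+00, -5.12174898e-01,  3.93957524e-04]), 'wrist_force': array([-0.3391699 ,  0.00936679,  0.44476301]), 'torque': array([ 0.00047655, -0.05078089,  0.05453527]), 'grip_force': 0.0, 'width': 1.002964773263613}
side [[407.46220704   0.         322.38800813]
 [  0.         407.46220704 197.42291227]
 [  0.           0.           1.        ]] [0.03173257 0.         0.         0.         0.        ] [0.39349183 0.52084184 0.81906526] [[-0.9814007  -0.19169257 -0.01032586]
 [-0.11242743  0.61752413 -0.77847545]
 [ 0.15560443 -0.76283544 -0.62759012]]
top [[364.3915074    0.         322.29000486]
 [  0.         364.3915074  201.88885491]
 [  0.           0.           1.        ]] [-0.06893167  0.          0.          0.          0.        ] [ 0.33017067 -0.35818022  1.19732705] [[ 2.48042921e-02 -9.99692060e-01 -7.29021662e-04]
 [-9.76728567e-01 -2.40791041e-02 -2.13123211e-01]
 [ 2.13040027e-01  5.99842665e-03 -9.77025059e-01]]
```

View pics/top0.png

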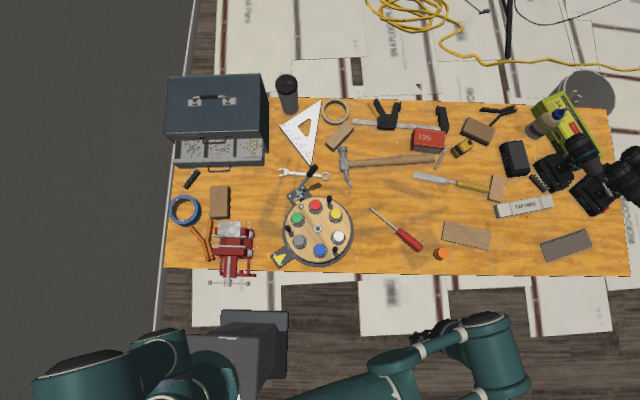

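View pics/side0.png

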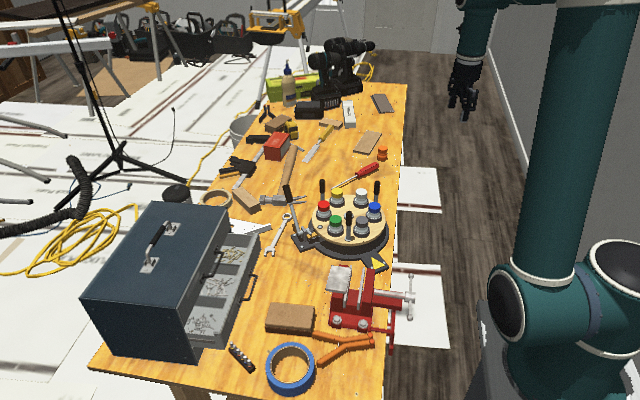

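The top view shows the carousel at about (317,229), with the red lid at (316,205), the yellow arrow at (280,258) and the lever grip at about (312,170). The side view shows the disc at about (348,225), the red lid at (323,206) and the arrow at (378,263). Next I'll measure these properly.

```bash
cat > h.py <<'E'
import cv2,numpy as np
def rays(c,uv):
    p=cv2.undistortPoints(np.array(uv,float).reshape(-1,1,2),c["mtx"],c["dist"])[:,0]
    d=np.c_[p,np.ones(len(p))]@c["R"]
    return -c["R"].T@c["t"],d
def plane(c,uv,z):
    o,d=rays(c,uv);return o+d*((z-o[2])/d[:,2])[:,None]
def proj(c,X):
    r,_=cv2.Rodrigues(c["R"]);return cv2.projectPoints(np.array(X,float).reshape(-1,1,3),r,c["t"],c["mtx"],c["dist"])[0][:,0]
def tri(cs,uvs):
    A=0;b=0
    for c,uv in zip(cs,uvs):
        o,d=rays(c,[uv]);d=d[0]/np.linalg.norm(d[0]);P=np.eye(3)-np.outer(d,d);A=A+P;b=b+P@o
    return np.linalg.solve(A,b)
E
python3 - <<'E'
from h import *
T=dict(np.load("pics/top0.npz"));S=dict(np.load("pics/side0.npz"))
H={"red":((0,8),(172,180)),"yellow":((22,32),),"green":((45,85),),"blue":((105,125),)}
for n,c,roi in(("top",T,(265,160,365,280)),("side",S,(270,170,400,280))):
    hsv=cv2.cvtColor(c["pixels"],cv2.COLOR_BGR2HSV)
    x0,y0,x1,y1=roi
    for k,rs in H.items():
        m=sum(cv2.inRange(hsv,(a,150 if k!='blue' else 110,70),(b,255,255)) for a,b in rs)
        z=np.zeros_like(m);z[y0:y1,x0:x1]=m[y0:y1,x0:x1]
        N,l,st,ce=cv2.connectedComponentsWithStats(z)
        for i in range(1,N):
            if st[i,4]>20:
                print(n,k,st[i],ce[i].round(1),plane(c,[ce[i]],.1 if ce[i][0]>0 else 0)[0].round(4),plane(c,[ce[i]],.01)[0].round(4))
a=cv2.resize(T["pixels"][150:275,262:367],None,fx=4,fy=4,interpolation=cv2.INTER_CUBIC)
b=cv2.resize(S["pixels"][170:280,285:393],None,fx=3.5,fy=3.5,interpolation=cv2.INTER_CUBIC)
o=np.zeros((500,800,3),np.uint8);o[:500,:420]=a;o[:385,422:800]=b
cv2.imwrite("pics/crop1.png",o)
E
```

```text
top red [310 200  11  10  82] [314.9 204.4] [ 0.5609 -0.3289  0.1   ] [ 0.5798 -0.3265  0.01  ]
top yellow [331 209  10  10  79] [335.6 213.4] [ 0.5343 -0.3929  0.1   ] [ 0.551  -0.3958  0.01  ]
top yellow [274 255  11   9  48] [278.8 258.3] [ 0.3937 -0.2258  0.1   ] [ 0.3989 -0.2149  0.01  ]
top blue [315 245  10  10  88] [319.5 249.5] [ 0.4231 -0.3467  0.1   ] [ 0.4307 -0.3458  0.01  ]
side red [355 170  19   8  80] [362.9 172.5] [ 0.4739 -0.4935  0.1   ] [ 0.484  -0.6204  0.01  ]
side red [318 200  12  12 113] [323.2 205.3] [ 0.5629 -0.3198  0.1   ] [ 0.5841 -0.425   0.01  ]
side red [365 268  10  12  96] [369.9 273.8] [ 0.4124 -0.1009  0.1   ] [ 0.4147 -0.1787  0.01  ]
side yellow [383 183  10  18  57] [387.2 191.8] [ 0.3948 -0.4113  0.1   ] [ 0.3949 -0.5279  0.01  ]
side yellow [331 187  12  11 101] [336.7 192.1] [ 0.5362 -0.3842  0.1   ] [ 0.554  -0.4975  0.01  ]
side yellow [390 194   6   9  24] [392.5 198.2] [ 0.3784 -0.3846  0.1   ] [ 0.3765 -0.498   0.01  ]
side yellow [390 209   6  11  25] [393.1 214.2] [ 0.3727 -0.317   0.1   ] [ 0.3701 -0.4219  0.01  ]
side yellow [383 251   8  10  33] [386.9 254.8] [ 0.3786 -0.1668  0.1   ] [ 0.3767 -0.2529  0.01  ]
side yellow [371 257  14  12  87] [376.5 263.4] [ 0.4004 -0.1349  0.1   ] [ 0.4013 -0.2169  0.01  ]
side blue [369 202  11  12 106] [373.9 207.1] [ 0.4256 -0.337   0.1   ] [ 0.4296 -0.4444  0.01  ]
```

View pics/crop1.png

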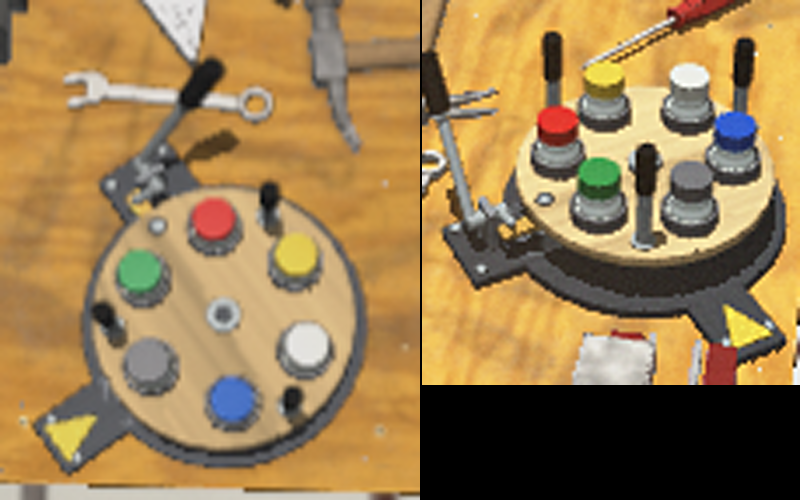

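The crop shows the lever at rest: its grip centre is at top-view pixel (312,171) and side-view pixel (289,193). It also shows three pegs between the jars and the hub at top-view pixel (317.5,228.8). I'll triangulate these points.

Run:
```python
from h import *
from workcell import bot
from scipy.spatial.transform import Rotation as R
T=dict(np.load("pics/top0.npz"));S=dict(np.load("pics/side0.npz"))
hub=plane(T,[[317.5,228.75]],.054)[0];hs=plane(S,[[285+(646-422)/3.5,170+155/3.5]],.054)[0]
print("hub",hub,hs)
out={}
for n,c,roi in(("top",T,(300,160,322,182)),("side",S,(280,180,296,208))):
    g=cv2.cvtColor(c["pixels"],cv2.COLOR_BGR2GRAY);x0,y0,x1,y1=roi
    m=np.zeros_like(g);m[y0:y1,x0:x1]=(g[y0:y1,x0:x1]<50)*255
    N,l,st,ce=cv2.connectedComponentsWithStats(m)
    i=1+np.argmax(st[1:,4]);print(n,st[i],ce[i]);out[n]=ce[i]
g=tri((T,S),(out["top"],out["side"]));print("grip",g,plane(T,[out["top"]],.132),plane(S,[out["side"]],.132))
ax=np.array([.4925,-.338])
ar=np.array([.400,-.216]);f=(ar-ax)/np.linalg.norm(ar-ax)
print("front ang",np.degrees(np.arctan2(f[1],f[0])))
ex=-f;ey=np.array([-ex[1],ex[0]])
d=g[:2]-ax;print("grip in foot",d@ex,d@ey)
for k,p in{"red":(.5609,-.3289),"blue":(.4231,-.3467),"yel":(.5343,-.3929)}.items():
    v=np.array(p)-ax;print(k,np.linalg.norm(v),np.degrees(np.arctan2(v@ey,v@ex)))
s=bot.read_state();print(R.from_rotvec(s["tcp_rot"]).as_matrix().round(4))
```

```text
hub [ 0.49219883 -0.33817639  0.054     ] [ 0.49411567 -0.34769468  0.054     ]
top [307 165  10  12  67] [311.58208955 170.46268657]
side [283 185  10  18 107] [287.28971963 193.28971963]
grip [ 0.66111035 -0.31641946  0.13043955] [[ 0.65978296 -0.31653922  0.132     ]] [[ 0.66136588 -0.31476444  0.132     ]]
front ang 127.16928501644965
grip in foot 0.08467311624007798 0.147396180331328
red 0.06900268110733086 60.40889720161414
blue 0.06994319123402937 -120.02394741303088
yel 0.06900181157042183 0.11579217053923957
[[ 9.468e-01  3.219e-01 -5.000e-04]
 [ 3.219e-01 -9.468e-01  1.900e-03]
 [ 1.000e-04 -2.000e-03 -1.000e+00]]
```

>>> play_rows(steps=[0.05, -0.016, 0, -0.04, 0.1, -0.032, 0, -0.08, 0.155, -0.048, 0, -0.12, 0.21, -0.065, 0, -0.16, 0.265, -0.082, 0, -0.2, 0.32, -0.099, 0, -0.24, 0.375, -0.116, 0, -0.28, 0.43, -0.133, 0, -0.321, 0.48, -0.148, 0, -0.321, 0.524, -0.162, 0, -0.321], jaw=0, grip_force=40)

```text
time: 1.35
tool_pos: [0.6625, -0.3153, 0.2474]
tcp_rot: [-2.977, -1.002, 0.001]
wrist_force: [-0.3, 0.4, -0.1]
width: 1.001
grip_force: 0.0
```

```bash
cat > snap.py <<'E'
import sys
from h import *
from workcell import bot
k=sys.argv[1];w=bot.read_camera("wrist");s=bot.read_camera("side")
np.savez(f"pics/w{k}.npz",**w);np.savez(f"pics/s{k}.npz",**s)
a=cv2.resize(w["pixels"],(480,300));b=cv2.resize(s["pixels"][120:300,270:410],None,fx=2.2,fy=2.2)
o=np.zeros((max(300,b.shape[0]),480+b.shape[1],3),np.uint8);o[:300,:480]=a;o[:b.shape[0],480:]=b
cv2.imwrite(f"pics/c{k}.png",o)
p=proj(w,[[.661,-.316,.132],[.4925,-.338,.054],[.4805,-.2505,.13]]);print(p,p*.75)
E
python3 snap.py 2
```

```text
[[320.76167829 202.65042202]
 [253.12028449 298.99672581]
 [153.43622662 305.63419539]] [[240.57125872 151.98781651]
 [189.84021337 224.24754436]
 [115.07716997 229.22564654]]
```

View pics/c2.png

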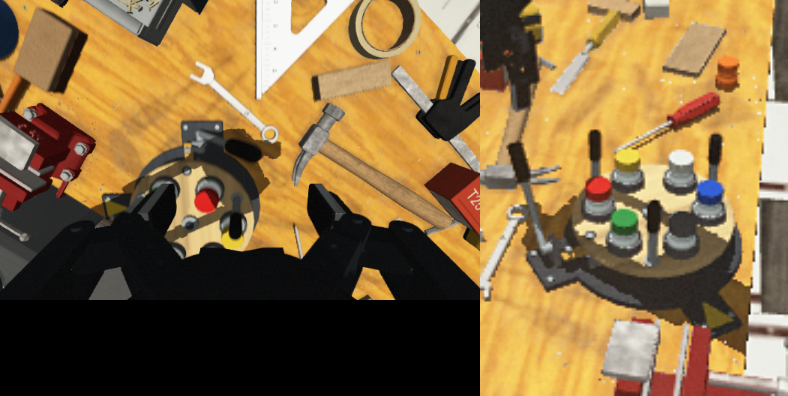

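The grip lies midway between the fingers, at about (242,151) in the wrist view as predicted, so I can go down.

>>> play_rows(steps=[0, 0, 0.02, 0, 0, 0, 0.045, 0, 0, 0, 0.07, 0, 0, 0, 0.09, 0, 0, 0, 0.105, 0, 0, 0, 0.115, 0, 0, 0, 0.115, 0])

```text
time: 2.33
tool_pos: [0.6608, -0.3169, 0.1324]
tcp_rot: [-2.977, -1.001, 0.001]
wrist_force: [-0.3, -0.1, 0.1]
width: 0.999
grip_force: 0.0
```

>>> play_rows(steps=[0, -0.01, 0, 0, 0, -0.02, 0, 0, 0, -0.03, -0.003, 0, 0, -0.04, -0.006, 0, 0, -0.05, -0.009, 0, 0, -0.06, -0.011, 0, 0, -0.07, -0.012, 0, 0, -0.08, -0.013, 0, 0, -0.09, -0.013, 0, 0, -0.1, -0.012, 0])

```text
time: 3.58
tool_pos: [0.6004, -0.2368, 0.1451]
tcp_rot: [-2.978, -1.002, 0.0]
wrist_force: [2.5, -2.8, 3.2]
width: 0.997
grip_force: 2.2
```

>>> play_rows(steps=[0, -0.006, 0.001, 0, 0, -0.012, 0.002, 0, 0, -0.017, 0.003, 0, 0, -0.02, 0.003, 0, 0, -0.02, 0.003, 0])

```text
time: 4.2
tool_pos: [0.5887, -0.2211, 0.1422]
tcp_rot: [-2.977, -1.001, 0.0]
wrist_force: [3.1, -2.9, 3.6]
width: 0.999
grip_force: 2.1
```

```bash
python3 snap.py 3
```

```text
[[552.36102061 256.70197942]
 [360.03023055 366.51256526]
 [252.61491159 409.30280163]] [[414.27076546 192.52648457]
 [270.02267291 274.88442395]
 [189.4611837  306.97710122]]
```

View pics/c3.png

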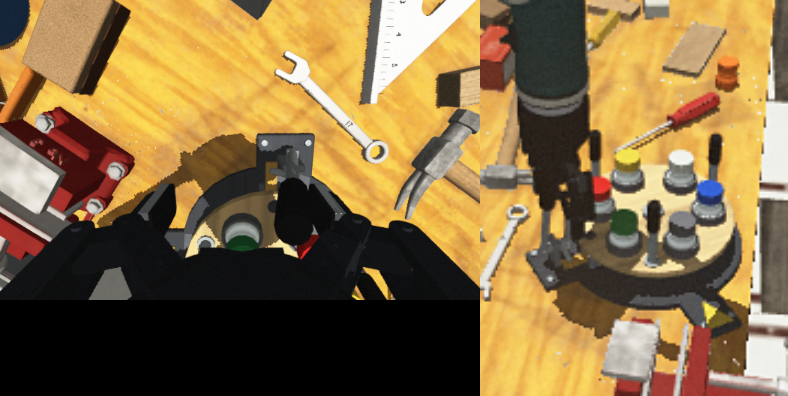

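The grip is against the back finger, at about (290,215) in the wrist view. The force is only about 4.2 N, so it isn't at the stop yet and I'll pull a little further.

>>> play_rows(steps=[0, -0.003, 0, 0, 0, -0.006, 0.001, 0, 0, -0.006, 0.001, 0])

```text
time: 4.68
tool_pos: [0.585, -0.2164, 0.1413]
tcp_rot: [-2.978, -1.002, 0.0]
wrist_force: [2.6, -3.3, 2.9]
width: 1.001
grip_force: 2.2
```

>>> play_rows(steps=[0, -0.003, 0, 0, 0, -0.006, 0.001, 0, 0, -0.006, 0.001, 0])

```text
time: 5.05
tool_pos: [0.5827, -0.2133, 0.1408]
tcp_rot: [2.974, 1.0, 0.003]
wrist_force: [6.2, -7.5, 1.1]
width: 1.002
grip_force: 4.7
```

The force has jumped to about 10 N, so the lever is at its stop. I'll hold it there briefly, then ease it back.

>>> play_rows(steps=[0, -0.002, 0, 0, 0, -0.002, 0, 0, 0, -0.002, 0, 0])

```text
time: 5.42
tool_pos: [0.5824, -0.2128, 0.1408]
tcp_rot: [2.972, 0.999, 0.005]
wrist_force: [8.7, -11.6, -1.2]
width: 1.001
grip_force: 6.4
```

```bash
python3 snap.py 4; python3 -c "
import cv2,numpy as np
a=cv2.imread('pics/c4.png');w=np.load('pics/w4.npz')['pixels'][150:400,250:550];s=np.load('pics/s4.npz')['pixels'][190:270,280:350]
b=cv2.resize(w,(480,400));c=cv2.resize(s,(315,360));o=np.zeros((400,795,3),np.uint8);o[:,:480]=b;o[:360,480:]=c;cv2.imwrite('pics/d4.png',o)"
```

```text
[[571.88796356 256.76706736]
 [371.00970122 367.58958835]
 [268.78683744 412.14492586]] [[428.91597267 192.57530052]
 [278.25727592 275.69219126]
 [201.59012808 309.10869439]]
```

View pics/d4.png

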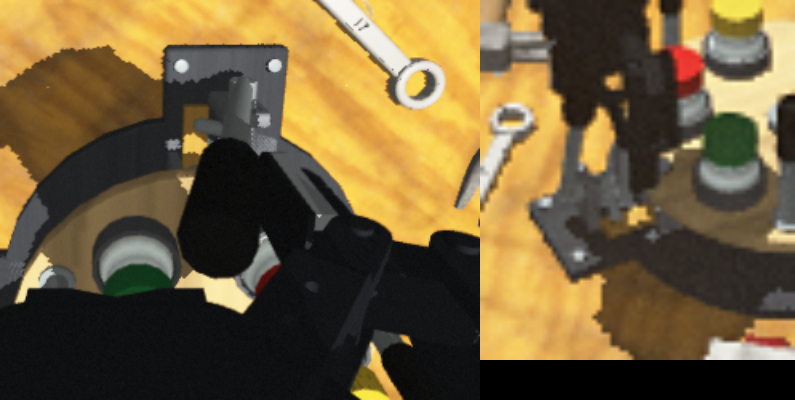

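The grip now leans forward against the back finger at about (225,210), and the force at the stop is 14.5 N. I'll ease it back at about 0.06 m/s.

>>> play_rows(steps=[0, 0.006, 0, 0, 0, 0.013, 0, 0, 0, 0.02, -0.001, 0, 0, 0.027, -0.002, 0, 0, 0.034, -0.003, 0, 0, 0.041, -0.003, 0, 0, 0.048, -0.003, 0, 0, 0.055, -0.002, 0, 0, 0.062, -0.001, 0, 0, 0.069, 0, 0])

```text
time: 6.78
tool_pos: [0.6222, -0.2655, 0.1402]
tcp_rot: [-2.978, -1.001, 0.0]
wrist_force: [1.1, -1.9, -1.2]
width: 0.996
grip_force: 0.9
```

>>> play_rows(steps=[0, 0.006, 0.001, 0, 0, 0.012, 0.002, 0, 0, 0.018, 0.003, 0, 0, 0.024, 0.005, 0, 0, 0.03, 0.006, 0, 0, 0.036, 0.007, 0, 0, 0.042, 0.008, 0, 0, 0.05, 0.009, 0, 0, 0.058, 0.009, 0, 0, 0.063, 0.009, 0])

```text
time: 8.02
tool_pos: [0.6604, -0.3158, 0.1314]
tcp_rot: [2.978, 1.001, 0.0]
wrist_force: [-0.2, -0.3, 0.7]
width: 0.999
grip_force: 0.0
```

Now I'll lift to clear the lever and take a picture to check it.

>>> play_rows(steps=[0, 0, -0.01, 0, 0, 0, -0.03, 0, 0, 0, -0.06, 0, 0, 0, -0.085, 0, 0, 0, -0.1, 0, 0, 0, -0.1, 0])

```text
time: 8.78
tool_pos: [0.661, -0.3157, 0.2343]
tcp_rot: [2.975, 1.001, 0.005]
wrist_force: [-0.5, 0.4, -0.7]
width: 1.001
grip_force: 0.0
```

```bash
python3 snap.py 5
python3 - <<'E'
from h import *
from workcell import bot
from scipy.spatial.transform import Rotation as R
s=bot.read_state();M=R.from_rotvec(s["tcp_rot"]).as_matrix()
ax=np.array([.4925,-.338]);a0=np.radians(-52.8)
for k,an in(("peg1",150),):
    a=a0+np.radians(an);P=np.r_[ax+.088*np.array([np.cos(a),np.sin(a)]),.135];print(P,(M.T@(P-s["tool_pos"])).round(4))
print(M.round(3))
S=dict(np.load("pics/s5.npz"));S0=dict(np.load("pics/side0.npz"))
for c in(S0,S):
    m=np.zeros((400,640),np.uint8);g=cv2.cvtColor(c["pixels"],cv2.COLOR_BGR2GRAY);m[180:208,280:296]=(g[180:208,280:296]<50)*255
    print(cv2.moments(m,True)['m00'],cv2.connectedComponentsWithStats(m)[3])
E
```

```text
[[320.72772716 205.86420604]
 [250.26977164 305.19825308]
 [145.0763811  314.02885963]] [[240.54579537 154.39815453]
 [187.70232873 228.89868981]
 [108.80728582 235.52164472]]
[ 0.48147068 -0.25069391  0.135     ] [-0.103 -0.159  0.096]
[[ 0.797  0.604 -0.001]
 [ 0.604 -0.797  0.   ]
 [-0.    -0.001 -1.   ]]
107.0 [[319.51346852 199.50259679]
 [287.28971963 193.28971963]]
110.0 [[319.51384579 199.50270038]
 [287.29090909 193.21818182]]
```

View pics/c5.png

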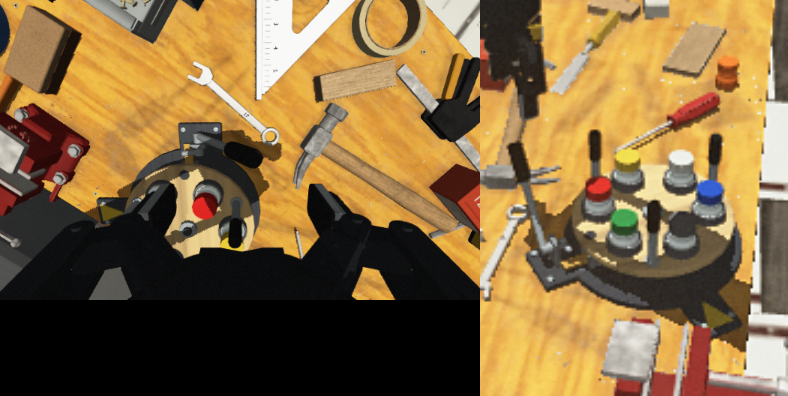

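The lever is back at rest: its side-view centroid (287,193) is unchanged. The bolt hole at (185,175) now looks dark, so the bolt is down. Next I'll go above peg 1.

>>> play_rows(steps=[-0.015, -0.03, 0, 0, -0.035, -0.06, 0, 0, -0.06, -0.09, 0, 0, -0.08, -0.125, 0, 0, -0.103, -0.159, 0, 0, -0.103, -0.159, 0.01, 0, -0.103, -0.159, 0.03, 0])

```text
time: 9.75
tool_pos: [0.4824, -0.2512, 0.2008]
tcp_rot: [2.977, 1.001, 0.002]
wrist_force: [-0.6, -0.1, -0.3]
width: 0.998
grip_force: 0.0
```

```bash
python3 snap.py 6
```

```text
[[576.09166427  62.48508069]
 [397.1111752  235.34588612]
 [318.35457532 220.01664865]] [[432.0687482   46.86381052]
 [297.8333814  176.50941459]
 [238.76593149 165.01248649]]
```

View pics/c6.png

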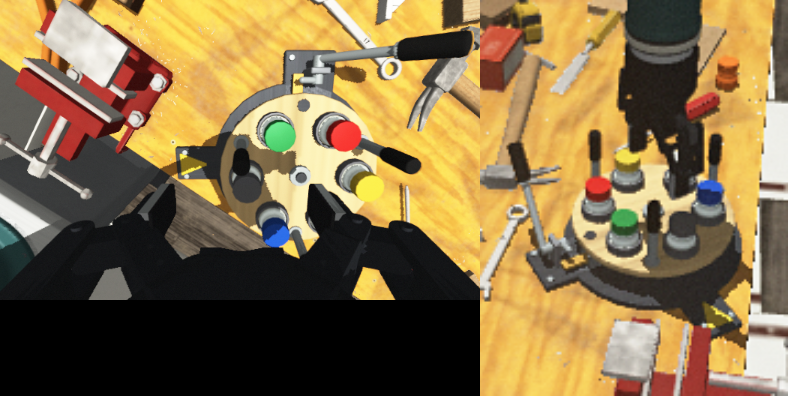

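Peg 1 is at about (241,162), where I predicted it, and it sits between the fingers. I'll go down and grip it.

>>> play_rows(steps=[0, 0, 0.015, 0, 0, 0, 0.035, 0, 0, 0, 0.05, 0, 0, 0, 0.062, 0, 0, 0, 0.066, 0, 0, 0, 0.066, 0])

```text
time: 10.6
tool_pos: [0.482, -0.251, 0.1352]
tcp_rot: [-2.978, -1.001, 0.0]
wrist_force: [0.2, 0.1, 0.9]
width: 1.001
grip_force: 0.0
```

>>> play_rows(steps=[0, 0, 0, 0, 0, 0, 0, 0, 0, 0, 0, 0, 0, 0, 0, 0, 0, 0, 0, 0, 0, 0, 0, 0, 0, 0, 0, 0, 0, 0, 0, 0], jaw=255, grip_force=30)

```text
time: 11.6
tool_pos: [0.4821, -0.251, 0.1356]
tcp_rot: [2.978, 1.001, 0.0]
wrist_force: [-0.6, 0.8, 3.8]
width: 0.175
grip_force: 29.5
```

Run:
```python
from h import *
from workcell import bot
from scipy.spatial.transform import Rotation as R
s=bot.read_state();M=R.from_rotvec(s["tcp_rot"]).as_matrix();p=s["tool_pos"]
print(p,s["width"],s["grip_force"],s["wrist_force"].round(1))
ax=np.array([.4925,-.338]);r=p[:2]-ax;print(np.linalg.norm(r),np.degrees(np.arctan2(r[1],r[0]))+52.8)
for d in range(4,125,4):
    c,q=np.cos(np.radians(d)),np.sin(np.radians(d))
    w=np.r_[ax+np.array([[c,-q],[q,c]])@r-p[:2],0]
    print(d,(M.T@w)[:2].round(3))
```

```text
[ 0.48206294 -0.25096265  0.13557058] 0.17533306225859263 29.452444911003113 [-0.6  0.8  3.8]
0.08766089923374273 149.63795783800975
4 [-0.005 -0.003]
8 [-0.011 -0.005]
12 [-0.017 -0.008]
16 [-0.023 -0.009]
20 [-0.029 -0.011]
24 [-0.035 -0.011]
28 [-0.041 -0.012]
32 [-0.047 -0.012]
36 [-0.053 -0.012]
40 [-0.059 -0.011]
44 [-0.065 -0.01 ]
48 [-0.071 -0.008]
52 [-0.077 -0.006]
56 [-0.082 -0.003]
60 [-0.088 -0.001]
64 [-0.093  0.003]
68 [-0.098  0.006]
72 [-0.103  0.01 ]
76 [-0.107  0.014]
80 [-0.111  0.019]
84 [-0.115  0.024]
88 [-0.118  0.029]
92 [-0.121  0.034]
96 [-0.124  0.04 ]
100 [-0.126  0.045]
104 [-0.128  0.051]
108 [-0.13   0.057]
112 [-0.131  0.063]
116 [-0.132  0.069]
120 [-0.132  0.075]
124 [-0.132  0.081]
```

The peg is gripped. I'll lead it round in three arcs of 40°.

>>> play_rows(steps=[-0.005, -0.003, 0, 0, -0.011, -0.005, 0, 0, -0.017, -0.008, 0, 0, -0.023, -0.009, 0, 0, -0.029, -0.011, 0, 0, -0.035, -0.011, 0, 0, -0.041, -0.012, 0, 0, -0.047, -0.012, 0, 0, -0.053, -0.012, 0, 0, -0.059, -0.011, 0, 0])

```text
time: 12.85
tool_pos: [0.4283, -0.278, 0.1355]
tcp_rot: [2.978, 1.001, 0.001]
wrist_force: [3.8, -0.3, 3.1]
width: 0.172
grip_force: 29.9
```

>>> play_rows(steps=[-0.006, 0.001, 0, 0, -0.012, 0.003, 0, 0, -0.018, 0.005, 0, 0, -0.023, 0.008, 0, 0, -0.029, 0.01, 0, 0, -0.034, 0.014, 0, 0, -0.039, 0.017, 0, 0, -0.044, 0.021, 0, 0, -0.048, 0.025, 0, 0, -0.052, 0.03, 0, 0])

```text
time: 14.1
tool_pos: [0.399, -0.3309, 0.1352]
tcp_rot: [-2.967, -1.0, 0.016]
wrist_force: [-17.5, 6.0, 21.6]
width: 0.176
grip_force: 28.8
```

>>> play_rows(steps=[-0.004, 0.005, 0, 0, -0.007, 0.01, 0, 0, -0.01, 0.015, 0, 0, -0.013, 0.021, 0, 0, -0.015, 0.026, 0, 0, -0.017, 0.032, 0, 0, -0.019, 0.038, 0, 0, -0.02, 0.045, 0, 0, -0.021, 0.05, 0, 0, -0.021, 0.056, 0, 0])

```text
time: 15.35
tool_pos: [0.4099, -0.3959, 0.1355]
tcp_rot: [-2.975, -1.007, 0.038]
wrist_force: [-40.1, -22.4, 17.2]
width: 0.136
grip_force: 37.6
```

Run:
```python
from h import *
from workcell import bot
p=bot.read_state()["tool_pos"];ax=np.array([.4925,-.338]);r=p[:2]-ax
print(p,np.linalg.norm(r),np.degrees(np.arctan2(r[1],r[0]))%360+52.8)
o=[]
f=ax+.07*np.array([np.cos(np.radians(127.2)),np.sin(np.radians(127.2))])
for n,(x0,y0,x1,y1) in(("top",(265,180,365,275)),("side",(290,180,400,252))):
    c=bot.read_camera(n);h=cv2.cvtColor(c["pixels"],cv2.COLOR_BGR2HSV)
    for k,rs in{"red":((0,8),(172,180)),"arrow":((22,32),)}.items():
        m=sum(cv2.inRange(h,(a,150,70),(b,255,255)) for a,b in rs);z=np.zeros_like(m);z[y0:y1,x0:x1]=m[y0:y1,x0:x1]
        N,l,st,ce=cv2.connectedComponentsWithStats(z)
        for i in range(1,N):
            if st[i,4]>20:print(n,k,st[i],ce[i].round(1),plane(c,[ce[i]],.1)[0].round(4),plane(c,[ce[i]],.093)[0].round(4))
    o.append(cv2.resize(c["pixels"][150:290,262:400],(400,406)))
cv2.imwrite("pics/c7.png",np.hstack(o));print("front",f)
```

```text
[ 0.40986322 -0.39593708  0.13551762] 0.10092344467545022 267.8344996759855
top arrow [292 212  10  10  77] [296.9 216.3] [ 0.5226 -0.2749  0.1   ] [ 0.5238 -0.2743  0.093 ]
side red [355 216  13  12 128] [360.5 221.5] [ 0.4544 -0.2724  0.1   ] [ 0.455  -0.2801  0.093 ]
side arrow [383 183  14  23 121] [389.8 195.1] [ 0.3867 -0.3976  0.1   ] [ 0.3867 -0.4066  0.093 ]
side arrow [328 215  13  12 120] [334. 220.] [ 0.5236 -0.2658  0.1   ] [ 0.5249 -0.2735  0.093 ]
front [ 0.45017806 -0.28224291]
```

View pics/c7.png

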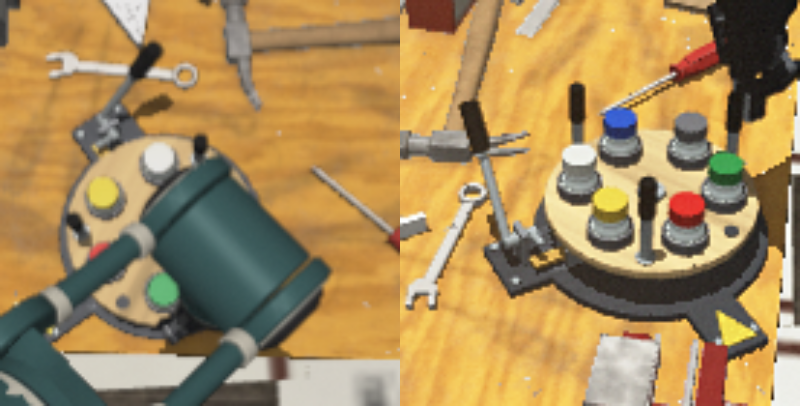

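The side view shows the red jar close to the front, but the tool has been pushed about 13 mm outward. The peg has rolled to the edge of the pads, at about (735,110) in the right half. I'll release it, check where it is and grip it again centred.

>>> play_rows(steps=[0, 0, 0, 0, 0, 0, 0, 0, 0, 0, 0, 0, 0, 0, 0, 0], jaw=130)

```text
time: 15.95
tool_pos: [0.4221, -0.3896, 0.1347]
tcp_rot: [-2.976, -1.002, 0.001]
wrist_force: [-0.6, -0.2, -0.5]
width: 0.494
grip_force: 0.0
```

```bash
cat > m.py <<'E'
from h import *
from workcell import bot
from scipy.spatial.transform import Rotation as R
s=bot.read_state();p=s["tool_pos"];M=R.from_rotvec(s["tcp_rot"]).as_matrix();ax=np.array([.4925,-.338])
print(p.round(4),s["wrist_force"].round(1),s["grip_force"],np.degrees(np.arctan2(M[1,0],M[0,0])))
E_={}
for n,z,lids in(("side",.093,{"red":(((0,8),(172,180)),(330,195,400,252)),"yellow":(((22,32),),(320,205,350,235)),"green":(((45,85),),(300,180,400,250)),"blue":(((105,125),),(290,170,400,250))}),("top",.1,{"yellow":(((22,32),),(285,195,315,230)),"green":(((45,85),),(265,200,365,270))})):
    c=bot.read_camera(n);h=cv2.cvtColor(c["pixels"],cv2.COLOR_BGR2HSV);np.savez("pics/%s_now.npz"%n,**c)
    for k,(rs,(x0,y0,x1,y1)) in lids.items():
        m=sum(cv2.inRange(h,(a,110,60),(b,255,255)) for a,b in rs);q=np.zeros_like(m);q[y0:y1,x0:x1]=m[y0:y1,x0:x1]
        N,l,st,ce=cv2.connectedComponentsWithStats(q);i=1+np.argmax(st[1:,4])
        P=plane(c,[ce[i]],z)[0][:2];off={"red":0,"green":60,"blue":180,"yellow":-60}[k]
        v=P-ax;an=(np.degrees(np.arctan2(v[1],v[0]))-off)%360
        print(n,k,st[i,4],P.round(4),np.linalg.norm(v).round(4),"red at",an.round(1))
        E_.setdefault(n,[]).append(an)
a=np.mean(E_["top"] if len(E_["top"]) else E_["side"])
a2=np.mean(E_["side"])
for b in(a,a2):
    t=np.radians(b+90);P=np.r_[ax+.088*np.array([np.cos(t),np.sin(t)]),.135]
    print("red ang",b,"want 127.2; peg1",P,"tool shift",(M.T@(P-p)).round(4))
E
python3 m.py
```

```text
[ 0.4221 -0.3896  0.1347] [-0.6 -0.2 -0.5] 0.0 37.226156676196986
side red 130 [ 0.4549 -0.28  ] 0.0691 red at 122.9
side yellow 130 [ 0.5249 -0.2733] 0.0724 red at 123.4
side green 102 [ 0.4257 -0.3435] 0.067 red at 124.7
side blue 97 [ 0.5357 -0.3944] 0.071 red at 127.5
top yellow 97 [ 0.5222 -0.275 ] 0.0697 red at 124.7
top green 61 [ 0.4233 -0.3415] 0.0693 red at 122.9
red ang 123.82099875323763 want 127.2; peg1 [ 0.41939131 -0.38698081  0.135     ] tool shift [-0.0006 -0.0037 -0.0003]
red ang 124.6342094688942 want 127.2; peg1 [ 0.42009385 -0.38801349  0.135     ] tool shift [-0.0006 -0.0025 -0.0003]
```

>>> play_rows(steps=[0, 0, 0, 0, 0, 0, 0, 0, 0, 0, 0, 0, 0, 0, 0, 0, 0, 0, 0, 0, 0, 0, 0, 0, 0, 0, 0, 0, 0, 0, 0, 0], jaw=255, grip_force=30)

```text
time: 17.05
tool_pos: [0.4222, -0.3903, 0.1353]
tcp_rot: [-2.978, -1.001, -0.001]
wrist_force: [1.3, 2.1, 0.8]
width: 0.175
grip_force: 29.5
```

```bash
python3 m.py
python3 - <<'E'
from h import *
T=np.load("pics/top_now.npz");S=np.load("pics/side_now.npz")
from workcell import bot
w=bot.read_camera("wrist")["pixels"]
o=[cv2.resize(S["pixels"][150:290,262:400],(390,396)),cv2.resize(w,(400,250))]
o[1]=cv2.copyMakeBorder(o[1],0,146,0,0,cv2.BORDER_CONSTANT);cv2.imwrite("pics/c8.png",np.hstack(o))
S0=np.load("pics/side0.npz")["pixels"]
for c in(S0,S["pixels"]):
    g=cv2.cvtColor(c,cv2.COLOR_BGR2GRAY);m=np.zeros((400,640),np.uint8);m[180:208,280:296]=(g[180:208,280:296]<50)*255
    print(cv2.connectedComponentsWithStats(m)[3][1])
E
```

```text
[ 0.4222 -0.3903  0.1353] [1.3 2.1 0.8] 29.46254253387451 37.16777569546644
side red 132 [ 0.4537 -0.2807] 0.0692 red at 124.1
side yellow 129 [ 0.5232 -0.2727] 0.0721 red at 124.8
side green 99 [ 0.4263 -0.3449] 0.0666 red at 125.9
side blue 97 [ 0.5372 -0.3931] 0.071 red at 129.0
top yellow 96 [ 0.5207 -0.2747] 0.0693 red at 126.0
top green 58 [ 0.4244 -0.3423] 0.0682 red at 123.6
red ang 124.77353451028124 want 127.2; peg1 [ 0.42021568 -0.38818941  0.135     ] tool shift [-0.0003 -0.0029  0.0003]
red ang 125.97417507713544 want 127.2; peg1 [ 0.4212832  -0.38969301  0.135     ] tool shift [-0.0004 -0.0011  0.0003]
[287.28971963 193.28971963]
[287.30841121 193.22429907]
```

View pics/c8.png

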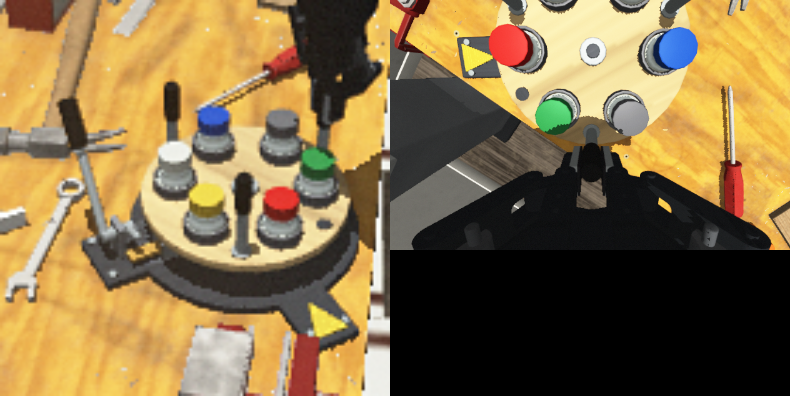

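The wrist view shows hub (593,51), red jar (520,48) and arrow (478,57) nearly in one line, with peg 1 centred between the pads and the lever at rest. I'll make a small last correction and hold.

>>> play_rows(steps=[0, 0.001, 0, 0, 0, 0.002, 0, 0, 0, 0.002, 0, 0, 0, 0.002, 0, 0, 0, 0.002, 0, 0, 0, 0.002, 0, 0])

```text
time: 17.95
tool_pos: [0.4233, -0.3917, 0.1353]
tcp_rot: [-2.977, -1.001, -0.0]
wrist_force: [2.3, 4.3, 2.6]
width: 0.18
grip_force: 29.7
```

```bash
python3 m.py && python3 -c "
from workcell import bot
print(bot.read_state()['joint_vel'].round(4));print(bot.finish_job())"
```

```text
[ 0.4233 -0.3917  0.1353] [2.3 4.3 2.6] 29.69823718070984 37.181565921389044
side red 130 [ 0.4522 -0.2812] 0.0696 red at 125.4
side yellow 130 [ 0.522  -0.2727] 0.0717 red at 125.7
side green 101 [ 0.4261 -0.3461] 0.0669 red at 126.9
side blue 97 [ 0.5377 -0.3925] 0.0708 red at 129.6
top yellow 93 [ 0.5196 -0.2737] 0.0697 red at 127.2
top green 58 [ 0.4244 -0.3438] 0.0683 red at 124.8
red ang 125.99833286762694 want 127.2; peg1 [ 0.421305   -0.38972303  0.135     ] tool shift [-0.0003 -0.0028  0.0003]
red ang 126.9107756985091 want 127.2; peg1 [ 0.42213769 -0.39085021  0.135     ] tool shift [-0.0004 -0.0014  0.0003]
[ 0.0001  0.0001 -0.001   0.0008  0.0006  0.0016]
the job is handed in; nothing more can be done
None
```

I handed the job in at about 18 s: the bolt is drawn, the lever was eased back to rest, and the red-lidded jar stands within about 1.5° (2 mm) of the arrow line with peg 1 still gripped at 30 N; on the way the peg rolled to the pad edge (about 46 N at the wrist) and I re-gripped it, and no verdict was returned.

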